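# Open the plaster press mould and lay its upper half on the drying rack

## Task

Open the plaster mould on the sloping stand: pull the upper half (the one with the wooden grip bar on its back) off its two sprung roller catches without jerking it away as they let go. Then set it down gently on the drying rack, parting face down, lying flat across the middle of both battens, let go of it, and leave everything else on the table as it stands.

Things in the scene. Friction and masses are not known exactly. Their poses are not given: they have to be found in the camera images.
- half: Loose upper half of the mould: pale plaster block 100 (x) x 120 (y) x 40 mm (z) with a wooden grip bar on its back, 0.3 to 0.55 kg. Origin: centre of its parting face, which has a 64 x 84 mm hollow 22 deep. z points out through the bar; at the start z leans 25 degrees from vertical towards the stand's low side (the robot's), x points up the slope. Pull it off along its z.
- bar (a point): Middle of the top of the grip bar on the upper half, 82 mm from the parting face along z. The plain wooden bar is 26 mm wide (along the half's x), 90 mm long (along its y) and stands 42 mm high, square and centred on the plaster back.
- bead (a point): Middle of the upper half's left (+y) end bead, 14 mm above the parting face; the right end has the same at -y. Each is a steel bead of 5 mm radius, 70 mm long along x, on the end face, gripped over by a sprung roller. Pulling along z takes 15 to 22 N, weight included, most within the first 3 mm; past 8 mm the rollers push it on outward, and after 15 mm only the weight remains.
- seat (a point): Centre of the top face of the fixed lower half, 155 mm above the table, where the upper half's origin lies at the start (within 2 mm). Plaster lips 12 mm high, 2 mm clear, guide the up-slope and down-slope sides. The wooden stand (footprint 210 x 210 mm, fixed, low side to the robot) is turned up to 0.25 rad about the vertical.
- housing (a point): Top of the left (+y) dark steel catch housing of the stand, 32 mm above the parting face and 93 mm from its middle; one like it stands at -y. Each is 54 mm long up-slope, 20 mm wide, and carries on its inner side a sprung steel roller of 12 mm diameter that slides outward by itself as the bead passes.
- rack: Drying rack, fixed: two plain wooden battens 150 mm long (along its x), 30 mm wide, their flat tops 24 mm above the table, their middles 38 mm either side of the centre (along its y), on two low cross strips 140 mm long. Origin: centre, at table level. Rack, stand and ware board share three places (left, middle, right) in any order.
- ware_board: Bystander, fixed: plywood board 170 x 140 mm, 16 mm thick, with five small fired-clay finials 48 mm high standing on it (top 64 mm above the table). Origin: centre of its underside.
- brush: Bystander, loose: brush 160 mm long lying along its x between two of the places, under 30 mm high. Origin: under its middle. Leave it.
- scraper: Bystander, loose: wooden-handled flat scraper 155 mm long lying along its x between two of the places, 12 mm high. Origin: on the table near its middle. Leave it.
- bottle: Bystander, loose: white plastic bottle, 64 mm in diameter and 170 mm high, standing behind the work area. Origin: centre of its base.
- tub: Bystander, loose: orange-brown plastic tub, 90 mm in diameter and 100 mm high, standing behind the work area. Origin: centre of its base.
Mind the look-alikes: they are no part of the job. Leave any green look-alike of the half alone. There is more than one size of the rack; the job needs the smaller.

How it is judged:
On the way:
1. the upper half has been pulled off the stand in the gripper, at least 50 mm clear of its seat (distance between half and seat above 0.05 m and contact force between the fingers and half above 1 N), for 0.2 s.
At the end, for the whole second after the job is handed in: The upper half lies at rest on the drying rack, parting face down, flat on both battens (within 4 degrees, its face within 4 mm of the batten tops), its centre within 30 mm of the rack's centre (horizontal distance between half and rack below 0.03 m and z of half in the frame of rack between 0.02 and 0.028 m and angle between half's own z axis and vertical below 0.07 rad and linear speed of half below 0.02 m/s); the robot touches nothing.
It fails at once if the upper half is jerked away as the catches let go (faster than 0.5 m/s within 80 mm of its seat) (distance between half and seat below 0.08 m and linear speed of half above 0.5 m/s).
It fails at once if the upper half is dropped or banged down on the rack or table (faster than 0.4 m/s with its middle less than 40 mm above the table) (height (world z) of half below 0.04 m and linear speed of half above 0.4 m/s).
It fails at once if a bystander is moved more than 25 mm (distance of any of brush, scraper, bottle, tub from where it was at the start of the episode above 0.025 m).
It also fails if it takes over 43 s, if anything falls off the work surface, if the arm or the gripper's body presses on something with over 40 N, if the wrist force passes 120 N, or if a joint passes its speed limit or range.

## Robot

A 6-joint arm with a two-finger parallel gripper is mounted at the origin on the work surface. World frame = base frame: x ahead of the robot, y to its left, z up, the work surface at z = 0. Lengths are in m, angles in rad, forces in N, time in s.
With the tool pointing down it reaches from about 0.375 to 0.975 m from the base axis. Payload 3.8 kg.
Tool frame: the origin (TCP) lies at the very end of the fingers, on their centre line; the grasp point (between the pads) lies 19 mm behind it (bot.tcp_to_grasp is the z of the grasp point in the tool frame, in m); z points along the fingers, y is the direction in which the jaws open and shut (so a half turn about z gives the same grasp; the last joint's range is limited). The gripper opens to 85 mm and grips with 20 to 120 N. Pads are 22 mm wide; open, the fingers measure 114 mm over their backs; the gripper's body (76 mm by 85 mm) begins 54 mm behind the grasp point. The pads swing forward as they close: fully open they stand 13 mm farther back than shut.
Start: joints at [1.279, 0.264, 1.604, -0, 1.274, -0.037], TCP at [0.17, 0.653, 0.231] pointing down, gripper open.
Joint ranges: [-2.63, 2.63], [-0.94, 2.18], [0.31, 2.57], [-1.31, 4.45], [0, 2.66], [-2.55, 2.55]. Speed limits (rad/s): [2.57, 2.57, 3.14, 3.14, 3.14, 3.14].

## Interface

Orientations are given as a rotation vector (axis times angle).
In Python, from workcell import status, vision, job, bot gives the robot as it stands.
- The arm moves only by the tool apply_moves, never from a script. Its argument "deltas" is a list of rows, each a list of 7 numbers: the shift along the tool's x, y, z in m, then the turn, a rotation vector about the tool's x, y, z in rad, then the closure, from 0 (fully open) to 1 (shut). In form: [[x, y, z, rx, ry, rz, jaw], ...]. A call has 1 to 8 rows; each row is the pose to reach, as a shift and turn from the pose commanded when the call began, along the tool's axes at that moment; what a row does not reach only later rows make up. A row lasts 1/12 s, in which the tool goes at most 41.7 mm and 7.16 degrees, less where a joint would pass 70% of its speed; a pose out of reach is approached as far as the arm can. A call with a gripper value outside its range is refused whole. The fingers move at their own pace and stop on an object; "squeeze" is the grip in N (left out, the last holds). Time passes only in rows, so rows that repeat a pose let the fingers close. It gives the time, the measured TCP pose, the force and the opening at its end, in the units of the state.
- status.read_state(): the state, without advancing time (a new reading comes with each control period).
- vision.read_camera(name): name is "side" or "top"; returns the picture (384x512x3 uint8, red, green, blue); there is no depth.
- vision.get_calibration(name): a dict with "fov_y" (degrees; the focal length in pixels is half the picture's height over the tangent of half this angle, whatever the lens; pixels are square), "cx", "cy" (the principal point, pixels), "R" (3x3) and "t" (3): a world point X has camera coordinates R X + t. Camera axes: x right, y down, z forward; pixel columns grow to the right and rows downward; lengths in m; the calibration is good to about 2 mm. A picture is of the moment at which its call begins. get_calibration takes no time and is no camera call.
- job.finish_job(): hands the job in, once; it reports no verdict.
The state is a dict: "time": time; "q": joint angles; "joint_vel": joint speeds; "joint_torque": joint torques, N m; "tool_pos": TCP position; "tcp_rot": TCP orientation; "wrist_force": force on the tool from outside, world axes, zero at the start; "torque": the same for the moment, N m; "width": opening from 0.0 (shut) to 1.0 (fully open).
Only numpy, scipy, OpenCV 4.12 (cv2) and the standard library are available. Lean on these libraries where they do the work, as an engineer would, in place of code of your own. Each camera call takes 0.05 s, during which the arm holds its last target. There are 200 camera calls.

## Working session

There is one attempt and no reset: what is moved stays moved. The work goes in short steps, Python scripts to look and compute and a tool call to move; the robot and the scene stay as the last step left them, time stands still between calls to the robot, and variables do not carry over. Pictures are saved under pics/ and viewed, about 8 in all and at most 12, crops included, and the job is handed in when it is done.

Besides the shell and the picture viewer there is one more tool, called as a command line: name --pt "numbers of a row" for each row, then --argument value for the rest. apply_moves: Moves the arm, as the interface text tells. Its arguments: {"type":"object","properties":{"deltas":{"type":"array","items":{"type":"array","items":{"type":"number"}}},"squeeze":{"type":"number"}},"required":["deltas"]}

```bash
mkdir -p pics; ls; python3 - <<'E'
from workcell import status, vision, job, bot
import cv2
for n in("top","side"):
    im=vision.read_camera(n); cv2.imwrite(f"pics/{n}0.png",im[:,:,::-1])
    cv2.imwrite(f"pics/{n}0v.png",cv2.resize(im[:,:,::-1],(800,600),interpolation=cv2.INTER_CUBIC))
    print(n,vision.get_calibration(n))
print(status.read_state(),bot.tcp_to_grasp)
E
```

```text
pics
top {'fov_y': 47.66952544868874, 'cx': 249.11427207340603, 'cy': 199.75097897592755, 'R': array([[-0.01394394, -0.99986717, -0.00843804],
       [-0.9826131 ,  0.01526487, -0.18503643],
       [ 0.18514066,  0.0057112 , -0.98269543]]), 't': array([-0.01255289,  0.5673056 ,  1.34938331])}
side {'fov_y': 51.322950194452005, 'cx': 253.60017804767514, 'cy': 196.74848839063972, 'R': array([[-0.96479431, -0.26298509, -0.0032849 ],
       [-0.16352922,  0.60961623, -0.77564569],
       [ 0.20598578, -0.74780137, -0.63116002]]), 't': array([0.54021198, 0.23121778, 1.12595517])}
{'time': 0.1, 'q': array([ 1.27911691e+00,  2.64712042e-01,  1.60523223e+00,  2.22964075e-05,
        1.27370485e+00, -3.68556286e-02]), 'joint_vel': array([-0.00107987, -0.0020168 , -0.00430888, -0.00111361, -0.00146466,
       -0.00032097]), 'joint_torque': array([ 1.23120581e-04, -5.16702461e+01, -3.68591881e+01, -9.88206466e-05,
        6.12196309e-03, -3.75627678e-06]), 'tool_pos': array([0.16992674, 0.65258071, 0.23006627]), 'tcp_rot': array([-0.39915874, -3.11576982,  0.00318098]), 'wrist_force': array([-0.65571949,  0.49988259, -0.46149228]), 'torque': array([-0.04016538, -0.016232  , -0.01229613]), 'width': 0.9950873327276026} -0.0187
```

View pics/top0v.png

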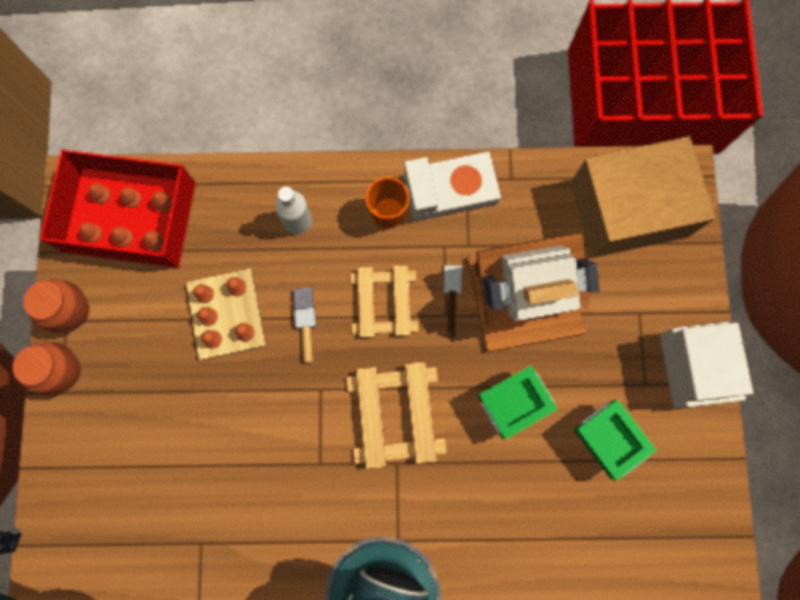

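View pics/side0v.png

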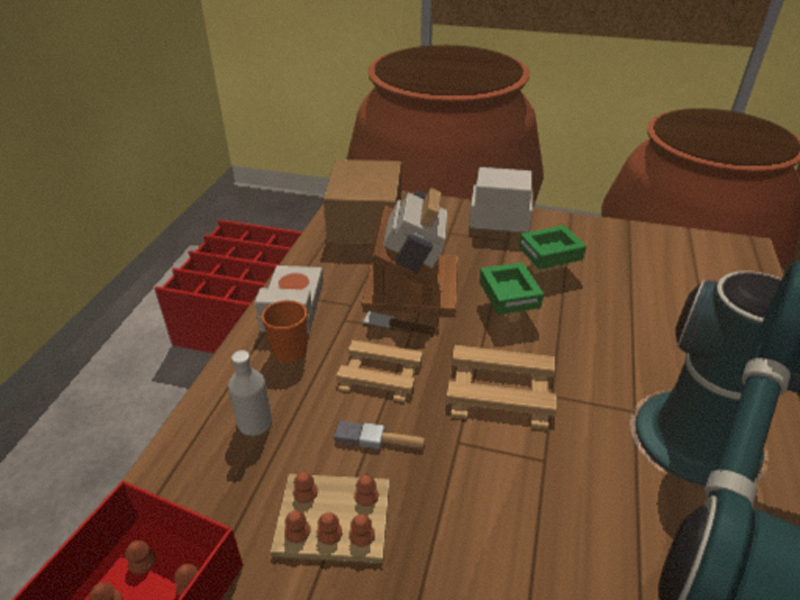

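The top view shows the pale mould half with its bar on the tilted stand at about (545,285). The side view shows it at (418,230).

- **Look-alikes of the half:** two green open blocks at top (517,402) and (615,440), and a white box at (707,365).
- **Racks:** the small one is at top (385,300), side (380,370). The large one is at top (397,415), side (502,385).

I choose the pale half on the stand and the smaller rack, and will check both in one close crop.

```bash
cat > h.py <<'E'
import numpy as np,cv2
from workcell import status, vision, job, bot
C={n:vision.get_calibration(n) for n in("top","side")}
def f(n): return 192/np.tan(np.radians(C[n]["fov_y"]/2))
def ray(n,p):
    c=C[n]; d=c["R"].T@np.array([(p[0]-c["cx"])/f(n),(p[1]-c["cy"])/f(n),1]); return -c["R"].T@c["t"],d
def onz(n,p,z):
    o,d=ray(n,p); return o+d*(z-o[2])/d[2]
def proj(n,X):
    c=C[n]; v=c["R"]@np.asarray(X)+c["t"]; return np.array([c["cx"]+f(n)*v[0]/v[2],c["cy"]+f(n)*v[1]/v[2]])
def tri(pt,ps):
    o1,d1=ray("top",pt);o2,d2=ray("side",ps)
    s=np.linalg.lstsq(np.c_[d1,-d2],o2-o1,rcond=None)[0]
    a,b=o1+d1*s[0],o2+d2*s[1]; return (a+b)/2,np.linalg.norm(a-b)
def crop(im,x0,y0,w,h,k):
    return cv2.resize(im[y0:y0+h,x0:x0+w],None,fx=k,fy=k,interpolation=cv2.INTER_CUBIC)
E
python3 - <<'E'
from h import *
t=cv2.imread("pics/top0.png");s=cv2.imread("pics/side0.png")
a=crop(t,220,150,170,80,4.7)   # 799x376
b=crop(s,210,115,90,145,3.0)
cv2.imwrite("pics/c1.png",crop(t,295,150,100,75,8))
cv2.imwrite("pics/c2.png",crop(s,220,110,90,68,8))
cv2.imwrite("pics/c3.png",np.hstack([crop(t,215,160,60,65,6),crop(s,205,210,70,65,6)]))
k=1.5625
for n,P in(("small",[(360,268),(367,335),(400,266),(405,333)]),("large",[(367,370),(375,466),(416,366),(428,460)])):
    q=[onz("top",np.array(p)/k,.024) for p in P]; print(n,np.round(q,3).tolist(),np.linalg.norm(q[0]-q[1]),np.linalg.norm(q[2]-q[3]))
E
```

```text
small [[0.669, 0.04, 0.024], [0.524, 0.027, 0.024], [0.672, -0.045, 0.024], [0.527, -0.053, 0.024]] 0.1455364044335849 0.1451015205944015
large [[0.451, 0.027, 0.024], [0.256, 0.012, 0.024], [0.458, -0.075, 0.024], [0.267, -0.095, 0.024]] 0.19522386542638384 0.19216382442529553
```

View pics/c1.png

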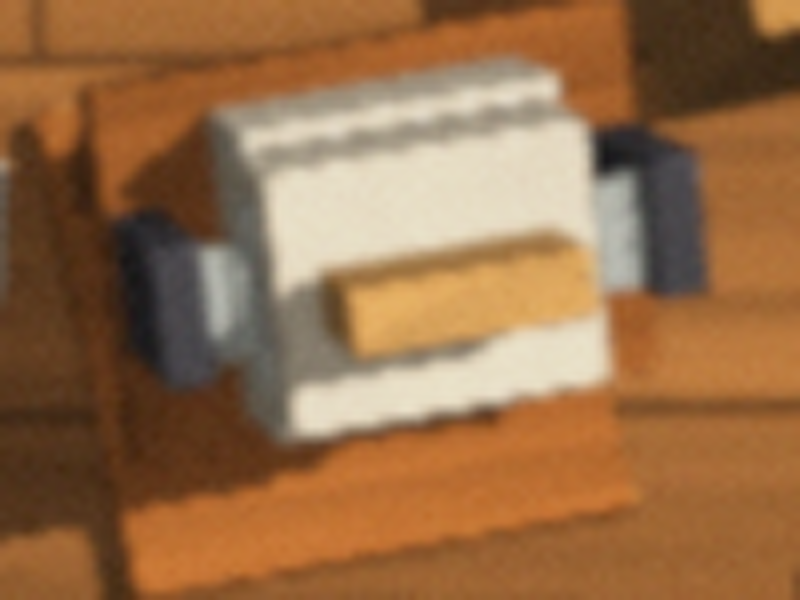

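View pics/c2.png

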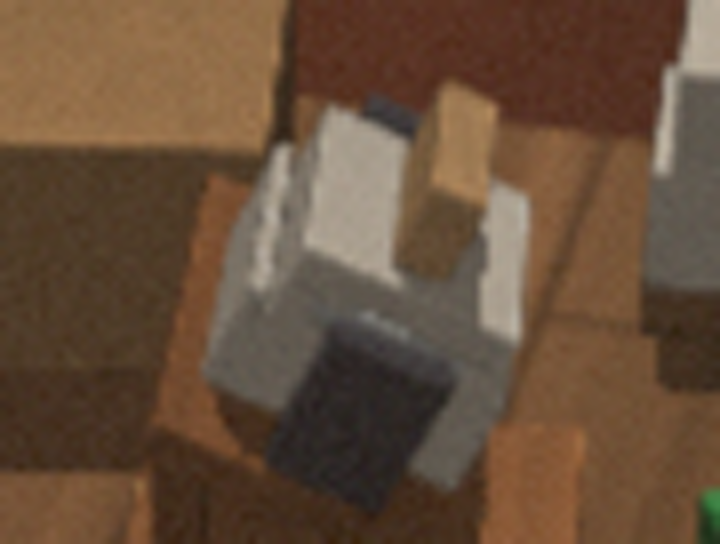

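View pics/c3.png

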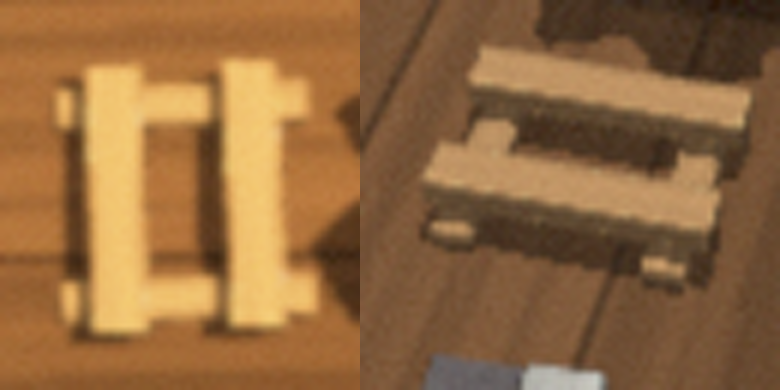

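The close crops confirm the choice: a pale block with a wooden bar held between two dark housings, and the small rack (battens about 147 mm, against about 195 mm on the large one). Next I fit poses from the crop corners.

```bash
cat > fit.py <<'E'
from h import *
from scipy.optimize import least_squares
from scipy.spatial.transform import Rotation as Ro
def px(p,x0,y0,k,ox=0): return np.array([(p[0]-ox+.5)/k-.5+x0,(p[1]+.5)/k-.5+y0])
X,Y,b,l=.05,.06,.013,.045
T=[((X,Y,.04),(264,165)),((X,-Y,.04),(590,118)),((-X,Y,.04),(290,438)),((-X,-Y,.04),(608,385)),((b,l,.082),(347,290)),((b,-l,.082),(595,248)),((-b,l,.082),(357,358)),((-b,-l,.082),(605,315))]
S=[((X,Y,.04),(308,243)),((X,-Y,.04),(330,107)),((-X,Y,.04),(520,342)),((-X,-Y,.04),(527,200)),((b,-l,.082),(450,80)),((-b,-l,.082),(497,103)),((-b,l,.082),(490,190))]
O=[("top",m,px(p,295,150,8)) for m,p in T]+[("side",m,px(p,220,110,8)) for m,p in S]
def pose(v): return Ro.from_euler("ZY",[v[3],-v[4]]),v[:3]
def res(v):
    r,t=pose(v); return np.concatenate([proj(n,r.apply(m)+t)-p for n,m,p in O])
for fix in(1,0):
    g=(lambda u:np.r_[u[:2],.155,u[2],np.radians(25)]) if fix else (lambda u:u)
    s=least_squares(lambda u:res(g(u)),[.65,-.25,.2] if fix else [.65,-.25,.155,.2,.436],loss="soft_l1")
    v=g(s.x); print(v.round(4),"rms",np.sqrt((res(v)**2).mean()).round(2)); r,t=pose(v); print("bar",(r.apply([0,0,.082])+t).round(4))
    print(res(v).reshape(-1,2).round(1).tolist())
A=[((.075,.053),(85,65)),((.075,.023),(143,65)),((-.075,.023),(150,330)),((-.075,.053),(90,333)),((.075,-.023),(222,60)),((.075,-.053),(275,60)),((-.075,-.053),(285,325)),((-.075,-.023),(228,328))]
B=[((.075,.023),(437,143)),((-.075,.023),(720,190)),((-.075,.053),(712,227)),((.075,.053),(425,180)),((.075,-.053),(480,47)),((-.075,-.053),(750,92)),((-.075,-.023),(745,122)),((.075,-.023),(470,82))]
R=[("top",m,px(p,215,160,6)) for m,p in A]+[("side",m,px(p,205,210,6,360)) for m,p in B]
def rr(v):
    c,s=np.cos(v[2]),np.sin(v[2])
    return np.concatenate([proj(n,[v[0]+c*m[0]-s*m[1],v[1]+s*m[0]+c*m[1],.024])-p for n,m,p in R])
s=least_squares(rr,[.6,0,.1],loss="soft_l1"); print("rack",s.x.round(4),np.sqrt((s.fun**2).mean()))
E
python3 fit.py
```

```text
[ 0.5977 -0.3127  0.155   0.155   0.4363] rms 0.7
bar [ 0.5635 -0.3181  0.2293]
[[-0.0, 1.3], [-0.0, 0.3], [0.5, 0.2], [0.7, 0.0], [-0.2, 0.2], [0.2, 0.2], [-0.5, 0.6], [-0.3, 0.7], [-1.3, -0.2], [-0.5, -1.0], [-0.7, -0.0], [0.2, -0.6], [-1.0, -0.6], [-0.1, -0.2], [-0.8, 2.3]]
[ 0.5976 -0.313   0.1544  0.1544  0.4318] rms 0.7
bar [ 0.5637 -0.3183  0.2289]
[[-0.0, 1.3], [-0.0, 0.3], [0.5, 0.2], [0.7, 0.1], [-0.1, 0.2], [0.2, 0.1], [-0.4, 0.5], [-0.3, 0.6], [-1.4, -0.0], [-0.5, -0.8], [-0.6, 0.0], [0.3, -0.6], [-1.0, -0.5], [-0.1, -0.1], [-0.8, 2.3]]
rack [ 0.5976 -0.0092  0.0237] 0.5365936566872058
```

```bash
cat > g.py <<'E'
from h import *
from scipy.spatial.transform import Rotation as Ro
def axes(yaw,tilt):
    h=Ro.from_euler("ZY",[yaw,-tilt]); return h
def tool(h): # tool y=hx, x=hy, z=-hz
    m=h.as_matrix(); return Ro.from_matrix(np.c_[m[:,1],m[:,0],-m[:,2]])
def delta(p,r):
    s=status.read_state(); c=Ro.from_rotvec(s["tcp_rot"])
    d=c.inv().apply(np.asarray(p)-s["tool_pos"]); w=(c.inv()*r).as_rotvec()
    print("d",d.round(4).tolist(),"w",w.round(3).tolist(),"|d|",np.linalg.norm(d).round(3),"deg",np.degrees(np.linalg.norm(w)).round(1),"t",round(s["time"],2))
H=axes(.155,np.radians(25)); SEAT=np.array([.5977,-.3127,.155])
def onhalf(z): return SEAT+H.apply([0,0,z])
E
python3 -c "
from g import *
delta([.42,.25,.40],tool(axes(.6,.1)))
delta(onhalf(.16),tool(H)); print(onhalf(.16),tool(H).as_rotvec(),onhalf(.047))"
```

```text
d [-0.3435, -0.3269, -0.1693] w [-0.098, -0.035, 0.715] |d| 0.503 deg 41.4 t 0.1
d [-0.5953, -0.8534, -0.0682] w [-0.388, -0.252, 1.142] |d| 1.043 deg 70.6 t 0.1
[ 0.53089173 -0.32313902  0.30000925] [1.83332673 2.14203562 0.47487786] [ 0.57807507 -0.31576646  0.19759647]
```

apply_moves --pt "-0.34 -0.33 -0.17 -0.1 -0.035 0.715 0" --pt "-0.34 -0.33 -0.17 -0.1 -0.035 0.715 0" --pt "-0.34 -0.33 -0.17 -0.1 -0.035 0.715 0" --pt "-0.34 -0.33 -0.17 -0.1 -0.035 0.715 0" --pt "-0.34 -0.33 -0.17 -0.1 -0.035 0.715 0" --pt "-0.34 -0.33 -0.17 -0.1 -0.035 0.715 0" --pt "-0.34 -0.33 -0.17 -0.1 -0.035 0.715 0" --pt "-0.34 -0.33 -0.17 -0.1 -0.035 0.715 0"

```text
time: 0.77
tool_pos: [0.3329, 0.383, 0.3441]
tcp_rot: [1.441, 2.735, 0.143]
wrist_force: [0.6, -0.2, 0.2]
width: 1.0
```

```bash
python3 -c "
from g import *
s=status.read_state();print(s['tool_pos'],s['q'],s['width'])
delta(onhalf(.18),tool(H))"
```

```text
[0.33289202 0.38301351 0.3440527 ] [ 0.82027569 -0.17742935  1.86234493 -0.02100009  1.35540732  0.2227298 ] 0.9995982177967784
d [-0.6908, -0.2449, -0.0007] w [-0.328, -0.121, 0.431] |d| 0.733 deg 31.8 t 0.77
```

apply_moves --pt "-0.69 -0.245 0 -0.33 -0.12 0.43 0" --pt "-0.69 -0.245 0 -0.33 -0.12 0.43 0" --pt "-0.69 -0.245 0 -0.33 -0.12 0.43 0" --pt "-0.69 -0.245 0 -0.33 -0.12 0.43 0" --pt "-0.69 -0.245 0 -0.33 -0.12 0.43 0" --pt "-0.69 -0.245 0 -0.33 -0.12 0.43 0" --pt "-0.69 -0.245 0 -0.33 -0.12 0.43 0" --pt "-0.69 -0.245 0 -0.33 -0.12 0.43 0"

```text
time: 1.43
tool_pos: [0.418, 0.0625, 0.3317]
tcp_rot: [1.829, 2.143, 0.481]
wrist_force: [1.4, 0.7, 0.9]
width: 0.997
```

```bash
python3 -c "
from g import *
delta(onhalf(.18),tool(H))"
```

```text
d [-0.3986, 0.0329, 0.0298] w [0.004, -0.003, 0.002] |d| 0.401 deg 0.3 t 1.43
```

apply_moves --pt "-0.39 0.033 0.03 0 0 0 0" --pt "-0.39 0.033 0.03 0 0 0 0" --pt "-0.39 0.033 0.03 0 0 0 0" --pt "-0.39 0.033 0.03 0 0 0 0" --pt "-0.39 0.033 0.03 0 0 0 0" --pt "-0.39 0.033 0.03 0 0 0 0" --pt "-0.39 0.033 0.03 0 0 0 0" --pt "-0.39 0.033 0.03 0 0 0 0"

```text
time: 2.1
tool_pos: [0.5055, -0.2601, 0.3192]
tcp_rot: [1.834, 2.141, 0.479]
wrist_force: [0.2, 0.9, 0.5]
width: 0.999
```

apply_moves --pt "-0.04 0.0 0.0 0 0 0 0" --pt "-0.04 0.0 0.0 0 0 0 0" --pt "-0.04 0.0 0.0 0 0 0 0" --pt "-0.04 0.0 0.0 0 0 0 0"

```text
time: 2.43
tool_pos: [0.5117, -0.2968, 0.3188]
tcp_rot: [1.835, 2.143, 0.48]
wrist_force: [0.0, 0.5, -0.5]
width: 1.002
```

```bash
python3 -c "
from g import *
delta(onhalf(.12),tool(H))"
```

```text
d [-0.0292, 0.0056, 0.0633] w [0.001, -0.004, -0.001] |d| 0.07 deg 0.2 t 2.43
```

apply_moves --pt "-0.029 0.006 0.063 0 -0.004 0 0" --pt "-0.029 0.006 0.063 0 -0.004 0 0" --pt "-0.029 0.006 0.063 0 -0.004 0 0" --pt "-0.029 0.006 0.063 0 -0.004 0 0" --pt "-0.029 0.006 0.063 0 -0.004 0 0"

```text
time: 2.85
tool_pos: [0.5485, -0.3193, 0.2665]
tcp_rot: [1.829, 2.141, 0.476]
wrist_force: [-0.9, -0.1, 0.5]
width: 1.001
```

```bash
python3 - <<'E'
from g import *
delta(onhalf(.047),tool(H))
t=vision.read_camera("top")[:,:,::-1];s=vision.read_camera("side")[:,:,::-1]
cv2.imwrite("pics/c4.png",np.hstack([crop(t,300,140,70,90,6.6)[:,:400],crop(s,235,90,65,95,6.2)[:,:400][:590]]) if 0 else np.hstack([crop(t,290,140,80,100,5),crop(s,225,90,80,100,5)]))
E
```

```text
d [-0.001, -0.0023, 0.075] w [0.003, 0.002, 0.002] |d| 0.075 deg 0.2 t 2.85
```

View pics/c4.png

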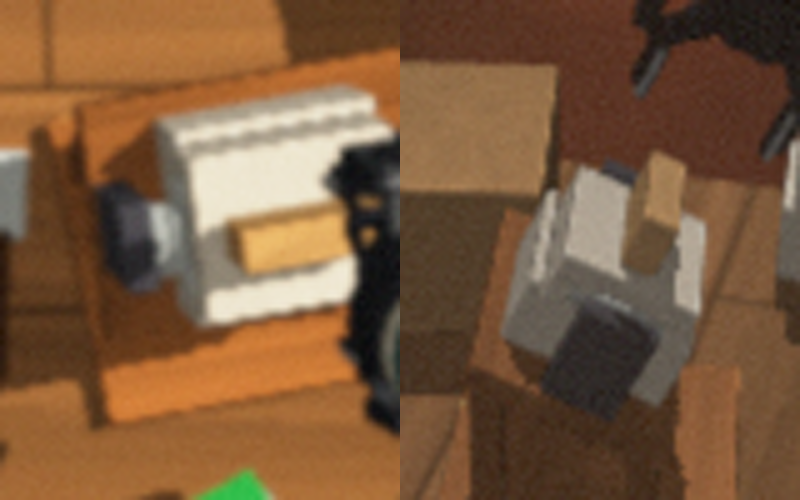

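The picture shows the open gripper standing right of the bar: top crop fingers beyond x=340 with the bar at (295,240), and side crop fingertips at (640,85) and (770,150) with the bar top at (662,180). That is not centred over the bar as computed, so the projection model or lens needs checking.

```bash
python3 - <<'E'
from g import *
s=status.read_state(); p=s["tool_pos"]; c=Ro.from_rotvec(s["tcp_rot"])
for n in C:
    print(n,"TCP",proj(n,p).round(1),"tips",[proj(n,p+c.apply([0,y,-.013])).round(1).tolist() for y in(.0425,-.0425)],"bar",proj(n,onhalf(.082)).round(1),"base",proj(n,[0,0,0]).round(1))
t=vision.read_camera("top")[:,:,::-1]; sd=vision.read_camera("side")[:,:,::-1]
cv2.imwrite("pics/top1.png",t); cv2.imwrite("pics/side1.png",sd)
cv2.imwrite("pics/c5.png",np.hstack([crop(t,330,130,100,130,4),crop(sd,240,60,100,130,4)]))
E
```

```text
top TCP [358.2 190.1] tips [[358.2, 175.9], [361.2, 206.1]] bar [353.9 187.8] base [245.1 382.5]
side TCP [282.3 116.9] tips [[272.5, 108.1], [295.7, 119.3]] bar [277.4 127.1] base [445.3 278.8]
```

View pics/c5.png

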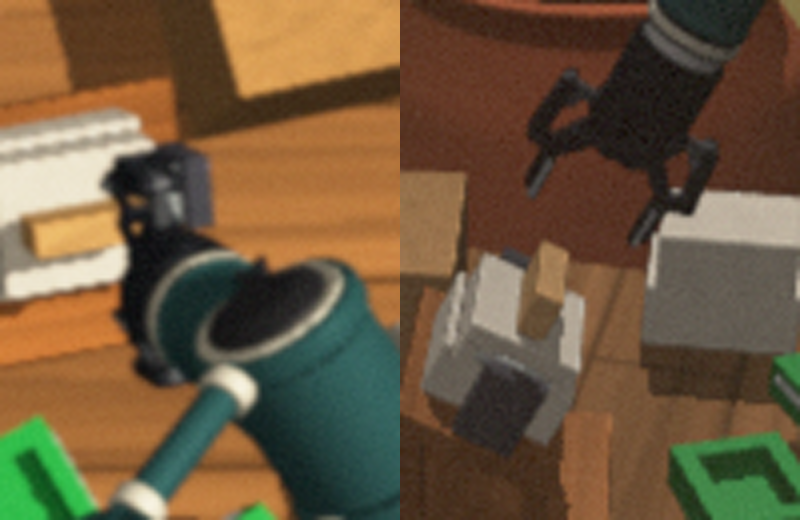

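In the side view the fingertips at (273,107) and (299,120) match the projected (272,108) and (296,119). The top view's apparent offset is the taller gripper body hiding the bar. The model holds, so I descend along the half's axis.

apply_moves --pt "0 -0.002 0.02 0 0 0 0" --pt "0 -0.002 0.04 0 0 0 0" --pt "0 -0.002 0.055 0 0 0 0" --pt "0 -0.002 0.065 0 0 0 0" --pt "0 -0.002 0.073 0 0 0 0" --pt "0 -0.002 0.073 0 0 0 0" --pt "0 -0.002 0.073 0 0 0 0"

```text
time: 3.63
tool_pos: [0.5774, -0.3165, 0.1988]
tcp_rot: [1.831, 2.14, 0.475]
wrist_force: [0.5, -0.6, -0.2]
width: 0.996
```

```bash
python3 - <<'E'
from g import *
delta(onhalf(.047),tool(H)); s=status.read_state(); print(s["wrist_force"],s["torque"])
sd=vision.read_camera("side")[:,:,::-1]
cv2.imwrite("pics/c6.png",crop(sd,235,85,80,80,7))
E
```

```text
d [0.0006, 0.0002, 0.0014] w [0.002, 0.002, 0.0] |d| 0.002 deg 0.2 t 3.63
[ 0.52489341 -0.59054373 -0.16877811] [-0.00152841  0.14901612  0.02422338]
```

View pics/c6.png

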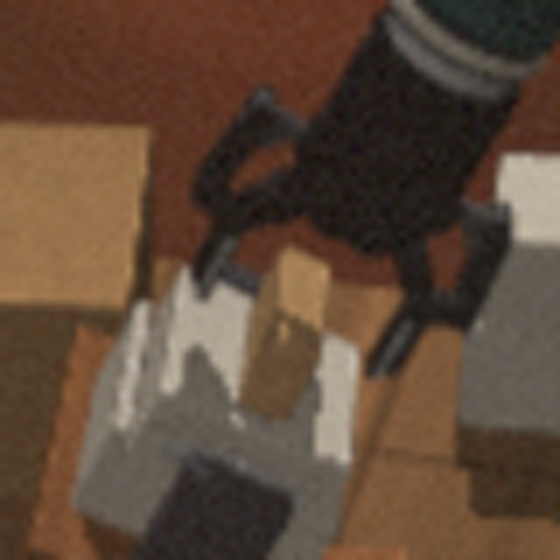

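The fingers straddle the bar: pad tips at (207,280) and (385,365), bar top at (300,280). I close softly first.

apply_moves --pt "0 0 0 0 0 0 0.4" --pt "0 0 0 0 0 0 0.6" --pt "0 0 0 0 0 0 0.7" --pt "0 0 0 0 0 0 0.8" --pt "0 0 0 0 0 0 1" --pt "0 0 0 0 0 0 1" --pt "0 0 0 0 0 0 1" --pt "0 0 0 0 0 0 1" --squeeze 25

```text
time: 4.35
tool_pos: [0.5774, -0.3166, 0.1988]
tcp_rot: [1.831, 2.139, 0.475]
wrist_force: [-0.4, -0.6, 3.2]
width: 0.3
```

apply_moves --pt "0 0 0 0 0 0 1" --pt "0 0 0 0 0 0 1" --pt "0 0 0 0 0 0 1" --pt "0 0 0 0 0 0 1" --squeeze 25

```text
time: 4.68
tool_pos: [0.5775, -0.3166, 0.1988]
tcp_rot: [1.831, 2.139, 0.475]
wrist_force: [-2.3, -0.7, 4.9]
width: 0.301
```

```bash
python3 - <<'E'
from g import *
delta(onhalf(.047),tool(H)); s=status.read_state(); c=tool(H).inv(); print(s["width"],c.apply(s["wrist_force"]),c.apply(s["torque"]))
E
```

```text
d [0.0008, 0.0001, 0.0014] w [0.002, 0.002, 0.0] |d| 0.002 deg 0.2 t 4.68
0.3011472408643847 [-0.375555   -0.0519433  -5.48155191] [0.46919675 0.12650959 0.00818222]
```

apply_moves --pt "0 0 0 0 0 0 1" --pt "0 0 0 0 0 0 1" --pt "0 0 -0.001 0 0 0 1" --pt "0 0 -0.002 0 0 0 1" --pt "0 0 -0.003 0 0 0 1" --pt "0 0 -0.004 0 0 0 1" --squeeze 90

```text
time: 5.18
tool_pos: [0.5765, -0.3161, 0.1995]
tcp_rot: [1.833, 2.138, 0.477]
wrist_force: [15.1, -0.8, -13.8]
width: 0.289
```

apply_moves --pt "0 0 -0.001 0 0 0 1" --pt "0 0 -0.002 0 0 0 1" --pt "0 0 -0.003 0 0 0 1" --pt "0 0 -0.004 0 0 0 1" --pt "0 0 -0.005 0 0 0 1" --pt "0 0 -0.006 0 0 0 1" --pt "0 0 -0.007 0 0 0 1" --pt "0 0 -0.008 0 0 0 1"

```text
time: 5.85
tool_pos: [0.5725, -0.3171, 0.2089]
tcp_rot: [1.832, 2.14, 0.475]
wrist_force: [-1.1, 0.2, 1.6]
width: 0.29
```

apply_moves --pt "0 0 -0.001 0 0 0 1" --pt "0 0 -0.003 0 0 0 1" --pt "0 0 -0.005 0 0 0 1" --pt "0 0 -0.008 0 0 0 1" --pt "0 0 -0.012 0 0 0 1" --pt "0 0 -0.017 0 0 0 1" --pt "0 0 -0.023 0 0 0 1" --pt "0 0 -0.03 0 0 0 1"

```text
time: 6.52
tool_pos: [0.5591, -0.3189, 0.2363]
tcp_rot: [1.832, 2.141, 0.475]
wrist_force: [0.2, 0.6, -3.5]
width: 0.289
```

apply_moves --pt "0 0 -0.01 0 0 0 1" --pt "0 0 -0.02 0 0 0 1" --pt "0 0 -0.03 0 0 0 1" --pt "0 0 -0.04 0 0 0 1" --pt "0 0 -0.05 0 0 0 1" --pt "0 0 -0.06 0 0 0 1" --pt "0 0 -0.068 0 0 0 1" --pt "0 0 -0.07 0 0 0 1"

```text
time: 7.18
tool_pos: [0.5304, -0.3243, 0.3022]
tcp_rot: [1.83, 2.137, 0.474]
wrist_force: [-0.2, 0.0, -3.0]
width: 0.291
```

```bash
python3 - <<'E'
from g import *
delta([.5976,-.0092,.26],tool(axes(.024,0))); s=status.read_state(); c=tool(H).inv(); print(s["width"],s["q"],s["wrist_force"],c.apply(s["torque"]))
E
```

```text
d [0.3013, 0.0863, 0.0859] w [0.44, -0.024, 0.129] |d| 0.325 deg 26.3 t 7.18
0.29051104850749826 [-0.78146954 -0.06090932  1.89015384  0.39844683  1.07139972 -1.08650862] [-0.24277764  0.00996163 -3.03558619] [ 0.43232018 -0.05980424  0.03283882]
```

apply_moves --pt "0.012 0.004 0.002 0.018 -0.001 0.005 1" --pt "0.036 0.012 0.006 0.053 -0.003 0.015 1" --pt "0.06 0.021 0.01 0.088 -0.005 0.026 1" --pt "0.09 0.031 0.015 0.132 -0.007 0.039 1" --pt "0.12 0.041 0.02 0.176 -0.01 0.052 1" --pt "0.15 0.052 0.025 0.22 -0.012 0.065 1" --pt "0.18 0.062 0.03 0.264 -0.014 0.078 1" --pt "0.21 0.072 0.035 0.308 -0.017 0.09 1"

```text
time: 7.85
tool_pos: [0.5772, -0.102, 0.2984]
tcp_rot: [2.092, 2.226, 0.151]
wrist_force: [-0.0, 0.1, -3.1]
width: 0.29
```

```bash
python3 - <<'E'
from g import *
delta([.5976,-.0092,.28],tool(axes(.024,0)))
E
```

```text
d [0.0912, 0.0235, 0.0222] w [0.128, -0.009, 0.038] |d| 0.097 deg 7.7 t 7.85
```

apply_moves --pt "0.022 0.006 0.005 0.03 -0.002 0.009 1" --pt "0.042 0.011 0.01 0.058 -0.004 0.017 1" --pt "0.06 0.016 0.015 0.085 -0.006 0.025 1" --pt "0.075 0.02 0.018 0.106 -0.008 0.032 1" --pt "0.084 0.022 0.021 0.12 -0.009 0.038 1" --pt "0.086 0.023 0.022 0.125 -0.009 0.038 1" --pt "0.086 0.023 0.022 0.125 -0.009 0.038 1" --pt "0.086 0.023 0.022 0.125 -0.009 0.038 1"

```text
time: 8.52
tool_pos: [0.5971, -0.0168, 0.2799]
tcp_rot: [2.191, 2.247, 0.005]
wrist_force: [-0.5, 0.3, -2.4]
width: 0.29
```

```bash
python3 - <<'E'
from g import *
delta([.5976,-.0092,.1],tool(axes(.024,0)))
t=vision.read_camera("top")[:,:,::-1]; sd=vision.read_camera("side")[:,:,::-1]
cv2.imwrite("pics/c7.png",np.hstack([crop(t,205,130,80,110,5),crop(sd,200,120,80,110,5)]))
E
```

```text
d [0.0076, -0.0002, 0.1799] w [0.005, -0.0, 0.001] |d| 0.18 deg 0.3 t 8.52
```

View pics/c7.png

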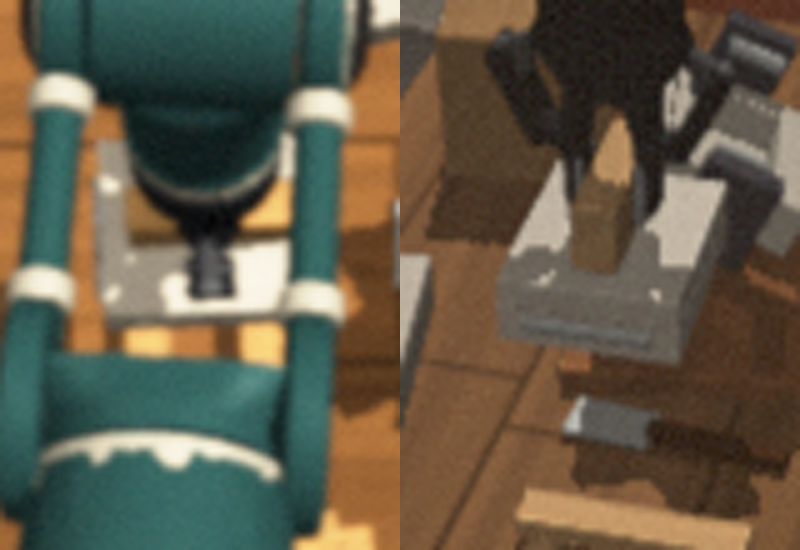

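The half hangs level in the gripper, gripped mid-bar (top crop (210,250), side crop (600,200)), above the small rack. I lower it.

apply_moves --pt "0.002 0 0.015 0.002 0 0 1" --pt "0.004 0 0.04 0.004 0 0 1" --pt "0.006 0 0.07 0.005 0 0 1" --pt "0.008 0 0.1 0.005 0 0 1" --pt "0.008 0 0.13 0.005 0 0 1" --pt "0.008 0 0.155 0.005 0 0 1" --pt "0.008 0 0.175 0.005 0 0 1" --pt "0.008 0 0.185 0.005 0 0 1"

```text
time: 9.28
tool_pos: [0.5947, -0.0085, 0.0906]
tcp_rot: [-2.191, -2.244, 0.006]
wrist_force: [-0.5, 0.5, -3.7]
width: 0.292
```

apply_moves --pt "0 0 0.003 0 0 0 1" --pt "0 0 0.006 0 0 0 1" --pt "0 0 0.008 0 0 0 1" --pt "0 0 0.008 0 0 0 1" --pt "0 0 0.008 0 0 0 1"

```text
time: 9.7
tool_pos: [0.5991, -0.0082, 0.0885]
tcp_rot: [2.192, 2.248, 0.003]
wrist_force: [1.3, -0.3, -3.2]
width: 0.29
```

```bash
python3 - <<'E'
from g import *
delta([.5976,-.0092,.072],tool(axes(.024,0)))
s=status.read_state(); print(s["wrist_force"],s["torque"])
sd=vision.read_camera("side")[:,:,::-1]
cv2.imwrite("pics/c8.png",crop(sd,195,190,95,95,6))
E
```

```text
d [-0.001, -0.0015, 0.0165] w [0.002, -0.0, 0.001] |d| 0.017 deg 0.2 t 9.7
[ 1.33298347 -0.26627698 -3.2323764 ] [-0.02612364 -0.07691803 -0.00168008]
```

View pics/c8.png

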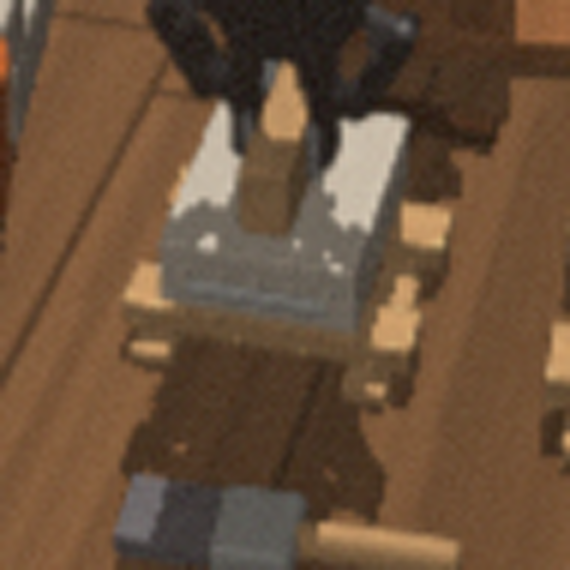

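The half is centred over both battens, with batten ends showing at (150,290) and (395,330) and a small gap beneath. I lower slowly until contact.

apply_moves --pt "0 -0.001 0.002 0 0 0 1" --pt "0 -0.001 0.004 0 0 0 1" --pt "0 -0.001 0.006 0 0 0 1" --pt "0 -0.001 0.008 0 0 0 1" --pt "0 -0.001 0.01 0 0 0 1" --pt "0 -0.001 0.0115 0 0 0 1" --pt "0 -0.001 0.0125 0 0 0 1" --pt "0 -0.001 0.0135 0 0 0 1"

```text
time: 10.42
tool_pos: [0.5967, -0.0078, 0.0735]
tcp_rot: [-2.193, -2.248, -0.0]
wrist_force: [-2.9, 1.3, 4.3]
width: 0.293
```

apply_moves --pt "0 0 0.001 0 0 0 1" --pt "0 0 0.001 0 0 0 1" --pt "0 0 0.001 0 0 0 1"

```text
time: 10.67
tool_pos: [0.5968, -0.0078, 0.0735]
tcp_rot: [-2.193, -2.248, -0.0]
wrist_force: [-5.2, 2.2, 5.5]
width: 0.29
```

Contact: wrist force went from -3 to +5 N. I release softly.

apply_moves --pt "0 0 0 0 0 0 1" --pt "0 0 0 0 0 0 1" --pt "0 0 0 0 0 0 1" --pt "0 0 0 0 0 0 0.65" --pt "0 0 0 0 0 0 0.5" --pt "0 0 0 0 0 0 0.2" --pt "0 0 0 0 0 0 0" --pt "0 0 0 0 0 0 0" --squeeze 20

```text
time: 11.33
tool_pos: [0.5971, -0.0082, 0.0724]
tcp_rot: [-2.193, -2.249, -0.001]
wrist_force: [0.5, 0.2, 0.5]
width: 0.904
```

apply_moves --pt "0 0 0 0 0 0 0" --pt "0 0 0 0 0 0 0" --pt "0 0 0 0 0 0 0" --pt "0 0 0 0 0 0 0"

```text
time: 11.67
tool_pos: [0.5969, -0.0081, 0.0724]
tcp_rot: [-2.193, -2.249, -0.0]
wrist_force: [0.4, 0.6, 0.4]
width: 1.001
```

apply_moves --pt "0 0 -0.015 0 0 0 0" --pt "0 0 -0.035 0 0 0 0" --pt "0 0 -0.06 0 0 0 0" --pt "0 0 -0.09 0 0 0 0" --pt "0 0 -0.12 0 0 0 0" --pt "0 0 -0.15 0 0 0 0" --pt "0 0 -0.18 0 0 0 0" --pt "0 0 -0.2 0 0 0 0"

```text
time: 12.33
tool_pos: [0.598, -0.0082, 0.2763]
tcp_rot: [2.192, 2.247, 0.005]
wrist_force: [1.0, -0.4, -0.1]
width: 0.998
```

apply_moves --pt "0 -0.02 0 0 0 0 0" --pt "0 -0.05 0 0 0 0 0" --pt "0 -0.08 0 0 0 0 0" --pt "0 -0.11 0 0 0 0 0" --pt "0 -0.14 0 0 0 0 0" --pt "0 -0.15 0 0 0 0 0" --pt "0 -0.15 0 0 0 0 0" --pt "0 -0.15 0 0 0 0 0"

```text
time: 13.0
tool_pos: [0.4475, -0.012, 0.273]
tcp_rot: [2.193, 2.248, 0.003]
wrist_force: [0.7, 0.2, -0.7]
width: 1.002
```

```bash
python3 - <<'E'
from h import *
t=vision.read_camera("top")[:,:,::-1]; sd=vision.read_camera("side")[:,:,::-1]
cv2.imwrite("pics/top2.png",t);cv2.imwrite("pics/side2.png",sd)
cv2.imwrite("pics/c9.png",np.hstack([crop(t,205,150,80,95,5),crop(sd,195,190,80,95,5)]))
q=np.array([.5976,-.0092,0])
from scipy.spatial.transform import Rotation as R
for n in C: # predicted back-face corners if placed perfectly, in crop px
    o=np.array([205,150] if n=="top" else [195,190])
    print(n,[((proj(n,q+[x,y,.064])-o+.5)*5-.5+([0,0] if n=="top" else [400,0])).round().tolist() for x,y in((.05,.06),(.05,-.06),(-.05,.06),(-.05,-.06))])
E
```

```text
top [[110.0, 127.0], [295.0, 124.0], [111.0, 279.0], [298.0, 276.0]]
side [[529.0, 216.0], [590.0, 88.0], [692.0, 248.0], [743.0, 115.0]]
```

View pics/c9.png

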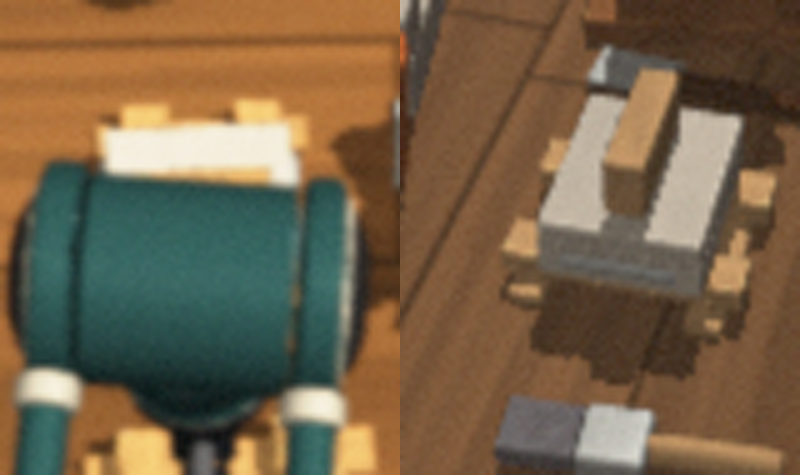

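The half lies flat and centred on the small rack. Its back corners at (540,222), (592,95) and (743,118) are within about 2 image px (roughly 5 mm) of the prediction. The brush and scraper are undisturbed.

```bash
python3 -c "
from workcell import job,status
import numpy as np
s=status.read_state();print(s['time'],np.abs(s['joint_vel']).max(),s['wrist_force'])
print(job.finish_job())"
```

```text
13.1 0.013601705334178243 [-0.11332217 -0.35776999 -0.12817038]
the job is handed in; nothing more can be done
None
```

The job is handed in at 13.1 s. The upper half was pulled slowly off its catches and set down on the smaller rack. I do not have the verdict, as handing in reports none.

- **Pull-off:** I gripped the bar at 90 N and drew the half along its own axis at about 12 mm/s through the catches. The wrist force reached about 20 N, then fell to about 3 N, the half's weight alone.
- **Set-down:** I lowered it level until the wrist force changed from about -3 to +5 N, then eased the grip to 20 N and opened. The arm then backed off up and away.
- **Last checks:** In the side view the half lies flat, parting face down, across both battens. Its back corners were within about 5 mm of where a perfectly centred half would show. The wrist force was near zero and the arm was still.
- **Less sure:** In the final top view the arm hid most of the half. I judged the placing mainly from the side view and did not measure its tilt. The brush and scraper looked undisturbed; I did not look at the bottle and tub again.
- **One disagreement:** Before the descent, the top view seemed to show the gripper off to one side of the bar. The side view matched the calibration, and I took the top view to be the gripper body hiding the bar. The grasp then came out centred.

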